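# Send the slide box down the tipping roller chute

### The arm

A 7-joint arm with a two-finger parallel gripper is mounted at the origin on a cart in front of the work surface, level with it; the furniture and walls round the work are solid. World frame = base frame: x ahead of the robot, y to its left, z up, the work surface at z = 0. Lengths are in m, angles in rad, forces in N, time in s.
With the tool pointing down it reaches from about 0.4 to 0.85 m from the base axis. Payload 4.5 kg.
Tool frame: the origin (TCP) lies at the very end of the fingers, on their centre line; the grasp point (between the pads) lies 19 mm behind it (tcp_to_grasp is the z of the grasp point in the tool frame, in m); z points along the fingers, y is the line along which they close (so a half turn about z gives the same grasp; the last joint's range is limited). The gripper opens to 88 mm and grips with 3 to 60 N. Pads are 18 mm wide; open, the fingers measure 123 mm over their backs; the gripper's body (75 mm by 187 mm) begins 45 mm behind the grasp point.
Start: joints at [1.305, 0.689, -0.195, 1.565, 0.157, 0.902, -0.215], TCP at [0.185, -0.597, 0.239] pointing down, gripper open.
Joint ranges: [-3.01, 3.01], [-0.46, 2.08], [-1.47, 1.51], [0.13, 2.56], [-1, 4.14], [0.04, 2.09], [-2.66, 2.66]. Speed limits (rad/s): [2.57, 2.57, 3.14, 3.14, 3.14, 3.14, 3.14].

### API

Orientations are given as a unit quaternion [x, y, z, w].
In Python, from plant import * gives the robot as it stands. The module is installed in compiled form; this text tells all that it offers.
- The arm moves only by the shell command python3 -m jog 'ROWS' [OPENING] [FORCE]. ROWS is JSON, a list that holds one entry, the list of rows, each a list of 6 numbers: the shift along the tool's x, y, z in m, then the turn, a rotation vector about the tool's x, y, z in rad. In form: [[[dx, dy, dz, ax, ay, az], ...]]. A call has 1 to 12 rows; each row shifts and turns the commanded pose from where the row before left it, along the tool's axes as they then stand; what a row does not reach is not made up. A row lasts 1/8 s, in which the tool goes at most 62.5 mm and 10.7 degrees, less where a joint would pass 70% of its speed; a pose out of reach is approached as far as the arm can. A call with a gripper value outside its range is refused whole. OPENING is the finger opening in m, from 0 to 0.0881, set as the call begins (- or left out, the last holds). The fingers move at their own pace and stop on an object; FORCE is the grip in N (left out, the last holds). Time passes only in rows, so rows that do not move let the fingers close. It gives the time, the measured TCP pose, the force, the opening and the grip force at its end, in the units of the state.
- get_state(): the state, without advancing time (a new reading comes with each control period).
- snapshot(name): name is "scene" or "top"; returns a dict with "frame" (480x640x3 uint8, red, green, blue), "mtx" (3x3 intrinsics, pixels), "xyz" and "orientation" of the camera in the world. Camera axes: x right, y down, z forward; pixel columns grow to the right and rows downward; lengths in m; the calibration is good to about 2 mm. A picture is of the moment at which its call begins. There is no depth.
- finish_job(): hands the job in; it is judged then, once.
The state is a dict: "clock": time; "q": joint angles; "qd": joint speeds; "joint_torque": joint torques, N m; "tool_pos": TCP position; "eef_rot": TCP orientation; "contact_force": force on the tool from outside, world axes, zero at the start; "moment": the same for the moment, N m; "opening": opening from 0.0 (shut) to 1.0 (fully open); "finger_force": force on a finger pad.
Only numpy, scipy, OpenCV 4.12 (cv2) and the standard library are available. Lean on these libraries where they do the work, as an engineer would, in place of code of your own. Each camera call takes 0.05 s, during which the arm holds its last target. There are 200 camera calls.

### The job

Draw the grey prop out from under the roller tray and leave it standing on the worktop in front of the chute. Then push the slide box along the white deck onto the tray until its own weight tips the tray and it rolls down into the landing bay; do not press the tray down yourself. The tray should swing back level behind it, and the other things on the worktop stay where they are.

Things in the scene. Friction and masses are not known exactly. Their poses are not given: they have to be found in the camera images.
- chute: Fixed aluminium chute, 470 mm long, 150 mm wide. Origin on the worktop under the tray's pivot; x points across it, away from the robot; parts run along -y (robot's right): white deck y 0.240 to 0.073, roller tray 0.070 to -0.100, landing bay -0.105 to -0.23. Pivot brackets at x = +-0.065, y = +-0.017, 77 mm high. Under the tray's far half the robot's side (x < -0.02) is open.
- deck_end (a point): Middle of the white deck's tray-side edge, on its top, 86 mm above the worktop; axes as the chute's. The deck reaches 167 mm along +y from here, 150 mm wide, with open sides except two lead-in guides 10 mm high over the last 42 mm, which narrow from about 125 to 100 mm.
- tray_mid (a point): Middle of the roller tray on its roller tops (85 mm above the worktop when level), 15 mm past the pivot. Tray 170 mm long along y; side rails 109 mm apart inside, 120 mm outside, 6 mm above the rollers; rail undersides 63 mm above the worktop. Rollers turn freely.
- tray (a joint): Tray's pivot, across the chute, 65 mm above the worktop. 0 = level (a light counterweight holds it on a stop); 0.24 rad = tipped, -y end down, in line with the bay. It tips when the box's centre is 10 to 25 mm past the pivot (chute y -0.010 to -0.025), unless the prop is under it, and swings back by itself once the box has left. Its +y end rises 17 mm as it tips.
- bay_floor (a point): Middle of the landing bay, on its roller tops; axes as the chute's. The bay is a fixed run of free rollers between side plates, sloping down 0.24 rad toward -y from 58 mm high to a stop plate square to the slope, 63 mm farther down from here.
- slide_box_center (a point): Centre of the closed slide box: 86 mm along its x, 102 mm along its y, 34 mm high, about 0.15 kg. It starts flat on the white deck, its y roughly along the chute's. In the bay it lies against the stop plate, about 12 mm downhill of the bay's middle.
- prop_grip (a point): Middle of the prop's grip fin, 81 mm above the worktop. Prop: loose grey plastic frame, about 0.16 kg, 70 mm long (its x), 30 wide, 61 high; on its robot-side end an upright fin 12 mm wide (prop's y), 24 mm along x, from 61 to 102 mm high. From this point the prop reaches 58 mm along its +x (30 mm of it under the tray, 2 mm below the rails) and 12 mm along -x.
- torch: Bystander: chrome torch lying on the worktop, 31 x 81 x 31 mm; origin under its middle.
- glue_bottle: Bystander: squeeze bottle lying on its side, 34 x 112 x 34 mm; origin under its middle.
- blower: Bystander: black dust blower standing, 54 mm wide, 116 mm high; origin under its middle.
Things that resemble listed ones, but are neither listed nor needed, are in the scene too. Of the things that look like the part that bears prop_grip, the smallest one is meant. Of the things that look like the part that bears slide_box_center, the middle-sized one is meant.

How it is judged:
By the outcome, as a careful person would: the job done as asked, in the order asked, and still so for the second after the job is handed in, with the robot touching nothing.
It also fails if it takes over 48 s, if anything falls off the work surface, if the arm or the gripper's body presses on something with over 40 N, if the wrist force passes 120 N, or if a joint passes its speed limit or range.

## Working session

There is one attempt and no reset: what is moved stays moved. The work goes in short steps, Python scripts to look and compute and a shell command to move; the robot and the scene stay as the last step left them, time stands still between calls to the robot, and variables do not carry over. Pictures are saved under pics/ and viewed, at most 10 in all, crops included, and the job is handed in when it is done.

```bash
mkdir -p pics; python3 - <<'E'
from plant import *
import cv2
for n in("scene","top"):
    s=snapshot(n); cv2.imwrite(f"pics/{n}0.png",s["frame"][:,:,::-1]); print(n,s["mtx"],s["xyz"],s["orientation"])
print(get_state())
E
```

```text
scene [[462.46337734   0.         316.60956044]
 [  0.         462.46337734 238.47668216]
 [  0.           0.           1.        ]] [0.04151467 0.59606294 1.01574429] [-0.28949506  0.88599905 -0.34519003  0.10973671]
top [[453.50526911   0.         318.44218944]
 [  0.         453.50526911 245.34409753]
 [  0.           0.           1.        ]] [ 0.33913365 -0.05186707  1.23403814] [ 0.70935197 -0.69809768  0.07111067 -0.06650329]
{'clock': 0.1, 'q': array([ 1.30479067,  0.68990822, -0.19452158,  1.56618826,  0.15733097,
        0.90252819, -0.2151128 ]), 'qd': array([-0.00150711, -0.00185513,  0.00040906, -0.00391556,  0.00059993,
       -0.0024773 ,  0.00121491]), 'joint_torque': array([-2.92728670e-03, -5.28499281e+01, -1.27123699e+00, -1.53836739e+01,
       -5.24785719e-02,  1.98881324e-03,  7.30919351e-05]), 'tool_pos': array([ 0.18437269, -0.59661068,  0.23799902]), 'eef_rot': array([ 9.88779474e-01,  1.49380325e-01, -1.92864959e-04, -7.95943108e-04]), 'contact_force': array([-0.50456181,  0.31105982,  0.33926667]), 'moment': array([-0.03145615,  0.01192792, -0.0442827 ]), 'finger_force': 0.0, 'opening': 1.0006242200367472}
```

View pics/scene0.png

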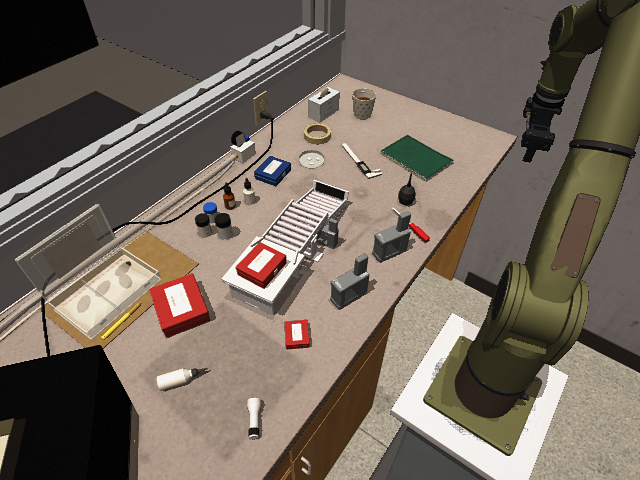

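View pics/top0.png

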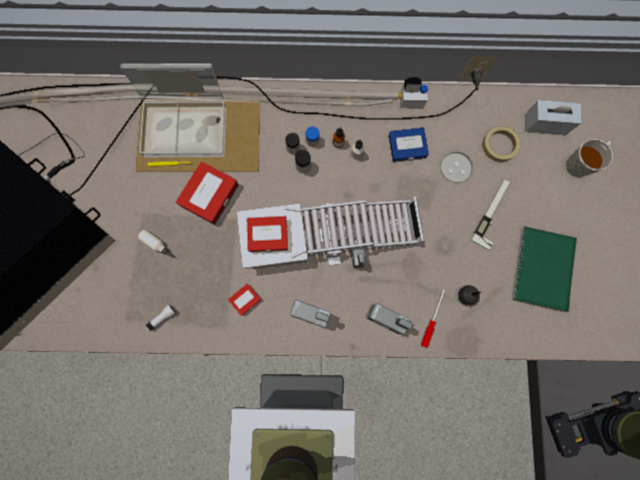

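The scene and top views show the chute with its deck on the left (top view ~(270,235)). The red box sits on the deck at (268,233) and the prop's fin is at about (358,258). The decoy props stand in front at (313,312) and (390,318). I'll enlarge the chute next.

```bash
cat > h.py <<'E'
from plant import *
import cv2, numpy as np
from scipy.spatial.transform import Rotation as R
def ray(s,uv):
    d=np.linalg.inv(s["mtx"])@np.array([uv[0],uv[1],1.0]); return R.from_quat(s["orientation"]).as_matrix()@d
def onz(s,uv,z):
    d=ray(s,uv); c=np.array(s["xyz"]); return c+d*(z-c[2])/d[2]
def tri(s1,a,s2,b):
    d1,d2=ray(s1,a),ray(s2,b); c1,c2=np.array(s1["xyz"]),np.array(s2["xyz"])
    t=np.linalg.lstsq(np.c_[d1,-d2],c2-c1,rcond=None)[0]; p,q=c1+t[0]*d1,c2+t[1]*d2
    return (p+q)/2,np.linalg.norm(p-q)
def proj(s,p):
    v=R.from_quat(s["orientation"]).as_matrix().T@(np.array(p)-s["xyz"]); v=s["mtx"]@v; return v[:2]/v[2]
def crop(s,x,y,w,h,k,name):
    cv2.imwrite(name,cv2.resize(s["frame"][y:y+h,x:x+w,::-1],None,fx=k,fy=k,interpolation=cv2.INTER_CUBIC))
E
python3 - <<'E'
from h import *
s=snapshot("top");crop(s,230,185,200,150,4,"pics/t1.png")
s2=snapshot("scene");crop(s2,215,165,200,150,4,"pics/s1.png")
for n,v,z in(("top",s,.12),("scene",s2,.12)):
    hsv=cv2.cvtColor(v["frame"],cv2.COLOR_RGB2HSV); m=((hsv[...,0]<8)|(hsv[...,0]>172))&(hsv[...,1]>150)&(hsv[...,2]>70)
    for c in cv2.findContours(m.astype(np.uint8),0,2)[0]:
        if cv2.contourArea(c)>300: print(n,cv2.minAreaRect(c),[onz(v,p,z)[:2].round(4) for p in cv2.boxPoints(cv2.minAreaRect(c))])
E
```

```text
top ((244.02455139160156, 299.2294921875), (21.126087188720703, 25.35130500793457), 50.19443130493164) [array([0.4213, 0.1625]), array([0.4618, 0.1169]), array([0.4225, 0.082 ]), array([0.3826, 0.1277])]
top ((266.8788757324219, 233.48692321777344), (32.8080940246582, 38.804527282714844), 88.02507019042969) [array([0.6272, 0.1246]), array([0.6324, 0.0266]), array([0.548 , 0.0213]), array([0.5429, 0.1179])]
top ((205.94998168945312, 191.25758361816406), (41.49005126953125, 50.35301208496094), 31.21840476989746) [array([0.6654, 0.3089]), array([0.7825, 0.2502]), array([0.7257, 0.1553]), array([0.6106, 0.2153])]
scene ((296.5, 333.5), (27.0, 23.0), 90.0) [array([0.4308, 0.1747]), array([0.3889, 0.1439]), array([0.3481, 0.1985]), array([0.3882, 0.2278])]
scene ((177.54745483398438, 300.7554626464844), (42.80331802368164, 49.04012680053711), 70.01689910888672) [array([0.7492, 0.3014]), array([0.6982, 0.201 ]), array([0.5855, 0.2633]), array([0.6364, 0.3552])]
scene ((259.1802062988281, 262.77886962890625), (33.393333435058594, 43.678165435791016), 36.573028564453125) [array([0.6242, 0.1392]), array([0.65  , 0.0117]), array([0.5499, 0.0236]), array([0.5313, 0.1459])]
```

View pics/t1.png

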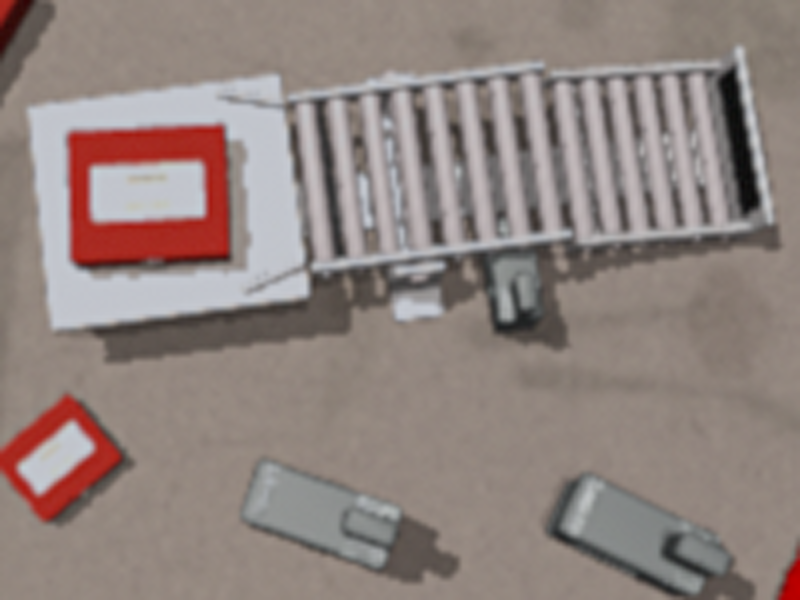

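View pics/s1.png

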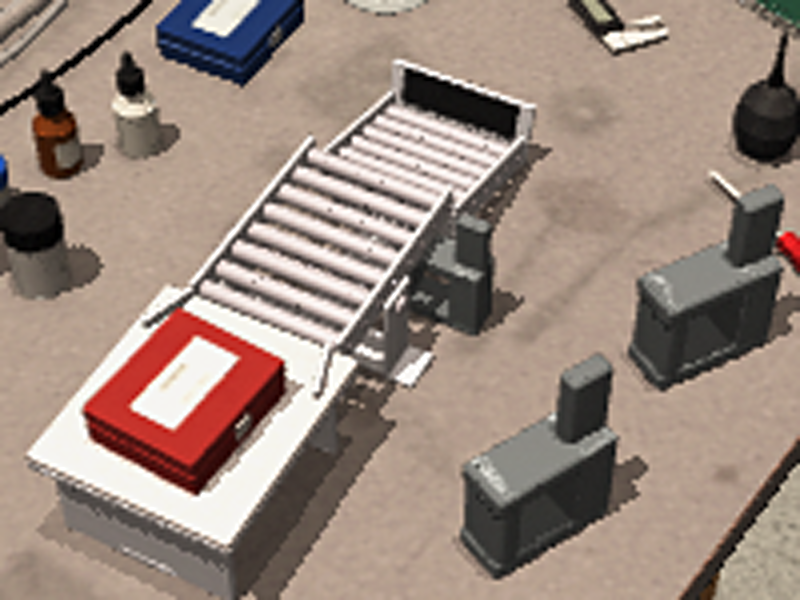

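Top crop: deck corners are (28,108), (279,74), (309,299) and (52,328); the prop's fin top is near (525,297) and the box is at (149,194). In the scene crop the fin top is near (474,222).

```bash
python3 - <<'E'
from h import *
s=snapshot("top");s2=snapshot("scene")
T=lambda x,y:(230+x/4-.375,185+y/4-.375); S=lambda x,y:(215+x/4-.375,165+y/4-.375)
D=[onz(s,T(*p),.086) for p in((28,108),(279,74),(309,299),(52,328))]
for d in D: print("deck",d.round(4))
print("len",np.linalg.norm(D[0]-D[1]),np.linalg.norm(D[3]-D[2]),"wid",np.linalg.norm(D[0]-D[3]),np.linalg.norm(D[1]-D[2]))
ax=(D[0]-D[1]+D[3]-D[2]); th=np.arctan2(-ax[0],ax[1]); print("chute yaw",th)
xa=np.array([np.cos(th),np.sin(th),0]);ya=np.array([-np.sin(th),np.cos(th),0])
org=sum(D)/4-ya*.1565; print("org",org)
# bay end check, scene deck corners check
for p,q in (((279,74),(170,287)),((309,299),(356,367))): print(tri(s,T(*p),s2,S(*q)))
for w in((.075,.240),(.075,.073),(-.075,.073),(-.075,.240)): print("scenepred",((proj(s2,org+xa*w[0]+ya*w[1])-[215,165])*4).round())
# fin
for p,q in (((525,297),(474,222)),): print("fin",tri(s,T(*p),s2,S(*q)),onz(s,T(*p),.102))
# box top corners (crop)
for p in((69,128),(226,125),(229,258),(73,265)): print("box",onz(s,T(*p),.12).round(4))
g=onz(s,T(525,297),.102); print("fin in chute",(g-org)@xa,(g-org)@ya)
E
```

```text
deck [0.6521 0.1576 0.086 ]
deck [ 0.6781 -0.0058  0.086 ]
deck [ 0.5287 -0.0285  0.086 ]
deck [0.5072 0.1351 0.086 ]
len 0.1655178198238856 0.16501943249471862 wid 0.1466458763861284 0.1511119143765967
chute yaw 0.14397316216937775
org [ 0.61397908 -0.09029296  0.086     ]
(array([ 0.6777246 , -0.00637347,  0.08283181]), np.float64(0.002802314317104002))
(array([ 0.53085061, -0.02786413,  0.07930366]), np.float64(0.0023574774367567516))
scenepred [ 23. 452.]
scenepred [167. 281.]
scenepred [359. 360.]
scenepred [226. 545.]
fin (array([ 0.53067587, -0.1644822 ,  0.10468975]), np.float64(0.0034135252369654747)) [ 0.52958314 -0.16549934  0.102     ]
box [0.6302 0.1249 0.12  ]
box [0.6339 0.0256 0.12  ]
box [0.5482 0.0212 0.12  ]
box [0.5421 0.1183 0.12  ]
fin in chute -0.09431309004129484 -0.062319464022480994
```

```bash
cat >> h.py <<'E'
TH=.144; ORG=np.array([.614,-.090,0])
XA=np.array([np.cos(TH),np.sin(TH),0]);YA=np.array([-np.sin(TH),np.cos(TH),0])
def ch(x,y,z): return ORG+XA*x+YA*y+np.array([0,0,z])
def inch(p): d=np.array(p)-ORG; return np.array([d@XA,d@YA,d[2]]).round(4)
def plan(p,yaw):
    st=get_state(); Rc=R.from_quat(st["eef_rot"]); Rt=R.from_euler("z",yaw)*R.from_euler("x",np.pi)
    print("t",st["clock"],"pos",st["tool_pos"].round(4),"chute",inch(st["tool_pos"]),"q",st["q"].round(2),"F",st["contact_force"].round(1),"open",st["opening"])
    print("turn first",(Rc.inv()*Rt).as_rotvec().round(4),"then shift",Rt.inv().apply(np.array(p)-st["tool_pos"]).round(4))
E
python3 -c "
from h import *
plan(ch(-.092,-.062,.2),TH)"
```

```text
t 0.3 pos [ 0.1845 -0.597   0.2385] chute [-0.4978 -0.4401  0.2385] q [ 1.3   0.69 -0.19  1.57  0.16  0.9  -0.22] F [ 0.2 -0.2 -0. ] open 0.9976232511894166
turn first [-5.000e-04  1.000e-04  1.558e-01] then shift [ 0.4058 -0.3781  0.0385]
```

```bash
python3 -m jog '[[[0,0,0,0,0,0.156],[0.037,-0.0344,0.0035,0,0,0],[0.037,-0.0344,0.0035,0,0,0],[0.037,-0.0344,0.0035,0,0,0],[0.037,-0.0344,0.0035,0,0,0],[0.037,-0.0344,0.0035,0,0,0],[0.037,-0.0344,0.0035,0,0,0],[0.037,-0.0344,0.0035,0,0,0],[0.037,-0.0344,0.0035,0,0,0],[0.037,-0.0344,0.0035,0,0,0],[0.037,-0.0344,0.0035,0,0,0],[0.037,-0.0344,0.0035,0,0,0]]]' 0.04 20
python3 - <<'E'
from h import *
plan(ch(-.092,-.062,.14),TH)
s=snapshot("scene");crop(s,250,100,200,150,4,"pics/s2.png")
E
```

```text
clock: 1.8
tool_pos: [0.5342, -0.163, 0.2002]
eef_rot: [0.997, 0.072, 0.0, 0.0]
contact_force: [0.0, 0.6, -0.5]
opening: 0.452
finger_force: 0.0
t 1.8 pos [ 0.5342 -0.163   0.2002] chute [-0.0894 -0.0608  0.2002] q [ 0.25  0.65 -0.06  1.81  0.06  0.68 -1.27] F [ 0.   0.6 -0.5] open 0.4517815002769191
turn first [ 0.0003 -0.0003 -0.0001] then shift [-0.0026  0.0012  0.0602]
```

```bash
python3 -m jog '[[[-0.0026,0.001,0.04,0,0,0],[0,0,0.025,0,0,0],[0,0,0.02,0,0,0],[0,0,0,0,0,0]]]'
python3 - <<'E'
from h import *
s=snapshot("scene");crop(s,260,140,133,100,6,"pics/s3.png")
t=get_state();print(t["tool_pos"])
print((proj(s,t["tool_pos"])-[260,140])*6)
E
```

```text
clock: 2.35
tool_pos: [0.5297, -0.1655, 0.114]
eef_rot: [0.997, 0.072, -0.001, -0.0]
contact_force: [-0.7, -0.2, 0.9]
opening: 0.449
finger_force: 0.0
[ 0.53049945 -0.1657148   0.11505266]
[444.95719094 464.19548594]
```

View pics/s3.png

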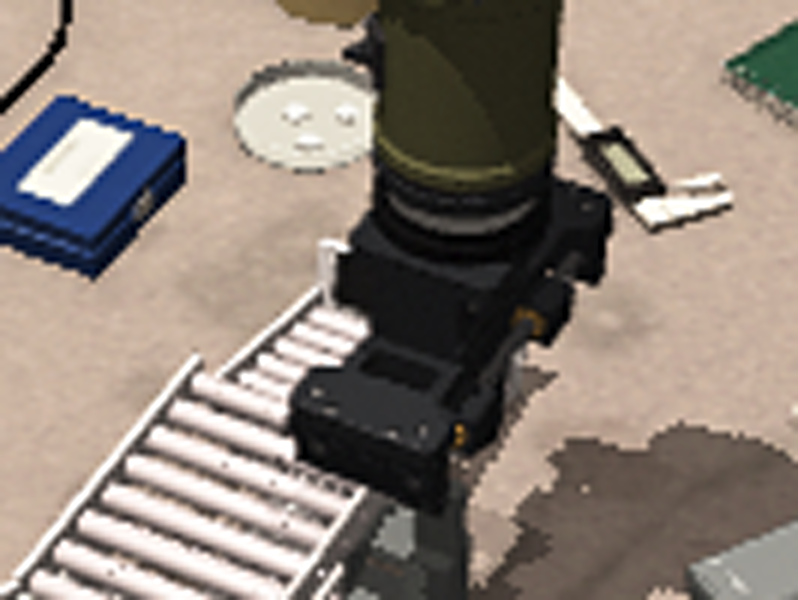

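The gripper hides the fin, with one finger at (440,540) directly in front of it. That fits the measured position, so I'll descend while watching the force.

```bash
python3 -m jog '[[[0,0,0.015,0,0,0],[0,0,0.015,0,0,0],[0,0,0.015,0,0,0],[0,0,0,0,0,0]]]'; python3 -m jog '[[[0,0,0,0,0,0],[0,0,0,0,0,0],[0,0,0,0,0,0]]]' 0.0 20
```

```text
clock: 2.9
tool_pos: [0.5297, -0.1654, 0.0687]
eef_rot: [0.997, 0.072, -0.001, -0.0]
contact_force: [0.5, 0.8, 1.1]
opening: 0.455
finger_force: 0.0
clock: 3.28
tool_pos: [0.531, -0.1659, 0.0707]
eef_rot: [0.997, 0.072, 0.0, 0.0]
contact_force: [-0.2, 0.4, -0.1]
opening: 0.141
finger_force: 4.0
```

```bash
python3 -m jog '[[[0,0,0,0,0,0],[0,0,0,0,0,0],[-0.004,0,0,0,0,0],[-0.008,0,0,0,0,0],[-0.01,0,0,0,0,0],[-0.01,0,0,0,0,0],[-0.01,0,0,0,0,0],[-0.01,0,0,0,0,0],[-0.01,0,0,0,0,0],[-0.008,0,0,0,0,0],[-0.005,0,0,0,0,0],[0,0,0,0,0,0]]]'
python3 - <<'E'
from h import *
s=snapshot("scene");crop(s,250,160,160,120,5,"pics/s4.png")
E
```

```text
clock: 4.78
tool_pos: [0.4556, -0.1765, 0.0702]
eef_rot: [0.997, 0.072, -0.001, -0.0]
contact_force: [1.4, -0.1, 4.9]
opening: 0.135
finger_force: 20.0
```

View pics/s4.png

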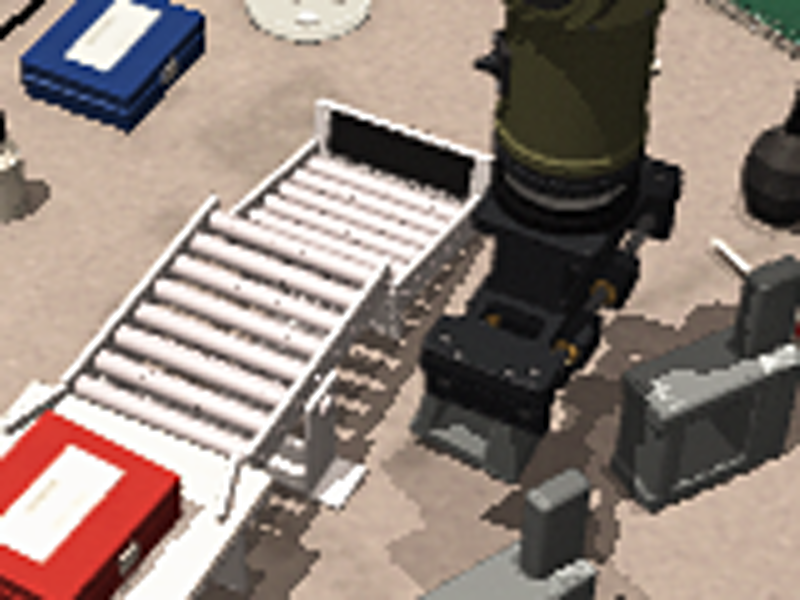

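The prop is clear of the tray and standing, with its foot at about (475,435). I'll release it and go up.

```bash
python3 -m jog '[[[0,0,0,0,0,0],[0,0,0,0,0,0],[0,0,0,0,0,0],[0,0,-0.03,0,0,0],[0,0,-0.05,0,0,0],[0,0,-0.05,0,0,0],[0,0,0,0,0,-0.18],[0,0,0,0,0,-0.18],[0,0,0,0,0,-0.18],[0,0,0,0,0,-0.18],[0,0,0,0,0,-0.18]]]' 0.04
python3 - <<'E'
from h import *
plan(ch(-.002,.25,.2),TH+np.pi/2)
E
```

```text
clock: 6.2
tool_pos: [0.4559, -0.1765, 0.2]
eef_rot: [0.865, 0.501, -0.001, -0.0]
contact_force: [-0.2, 0.2, -0.3]
opening: 0.452
finger_force: 0.0
t 6.2 pos [ 0.4559 -0.1765  0.2   ] chute [-0.1688 -0.0629  0.2   ] q [ 0.5   0.59 -0.35  2.    0.34  0.61 -0.6 ] F [-0.2  0.2 -0.3] open 0.4524319508004214
turn first [-1.100e-03  3.000e-04 -6.651e-01] then shift [0.3129 0.1668 0.    ]
```

```bash
python3 -m jog '[[[0,0,0,0,0,-0.1663],[0,0,0,0,0,-0.1663],[0,0,0,0,0,-0.1663],[0,0,0,0,0,-0.1663],[0.0447,0.0238,0,0,0,0],[0.0447,0.0238,0,0,0,0],[0.0447,0.0238,0,0,0,0],[0.0447,0.0238,0,0,0,0],[0.0447,0.0238,0,0,0,0],[0.0447,0.0238,0,0,0,0],[0.0447,0.0238,0,0,0,0],[0,0,0,0,0,0]]]'
python3 - <<'E'
from h import *
plan(ch(-.002,.25,.106),TH+np.pi/2)
s=snapshot("scene");crop(s,190,140,200,150,4,"pics/s5.png")
E
```

```text
clock: 7.7
tool_pos: [0.5783, 0.1621, 0.2002]
eef_rot: [0.654, 0.756, 0.002, -0.001]
contact_force: [-0.6, -0.5, -0.7]
opening: 0.451
finger_force: 0.0
t 7.7 pos [0.5783 0.1621 0.2002] chute [0.0008 0.2546 0.2002] q [-0.07  0.74 -0.5   1.67  0.45  0.84 -0.61] F [-0.6 -0.5 -0.7] open 0.45148398311498633
turn first [ 0.001  -0.0039  0.0008] then shift [-0.0046 -0.0028  0.0942]
```

View pics/s5.png

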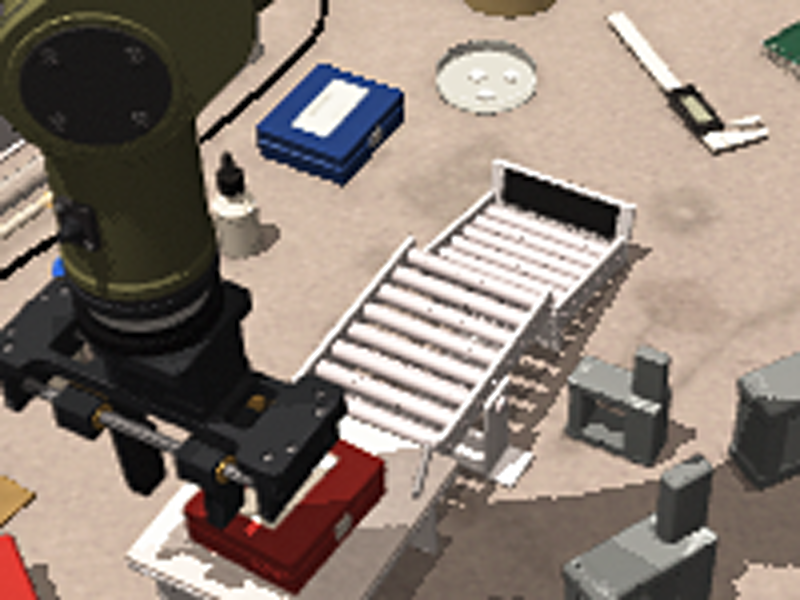

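The prop stands clear at (620,410) and the gripper is above the area behind the box. Next is descending and starting the push.

```bash
python3 -m jog '[[[-0.002,-0.0028,0.034,0,0,0],[0,0,0.035,0,0,0],[0,0,0.025,0,0,0],[0,0,0,0,0,0],[-0.01,0,0,0,0,0],[-0.012,0,0,0,0,0],[-0.012,0,0,0,0,0],[-0.012,0,0,0,0,0],[-0.012,0,0,0,0,0],[0,0,0,0,0,0]]]'
python3 - <<'E'
from h import *
plan(ch(0,.12,.106),TH+np.pi/2)
for n in("scene","top"):
    v=snapshot(n)
    hsv=cv2.cvtColor(v["frame"],cv2.COLOR_RGB2HSV); m=((hsv[...,0]<8)|(hsv[...,0]>172))&(hsv[...,1]>150)&(hsv[...,2]>50)
    for c in cv2.findContours(m.astype(np.uint8),0,2)[0]:
        if cv2.contourArea(c)>150: print(n,cv2.minAreaRect(c)[0],[inch(onz(v,p,.12))[:2] for p in cv2.boxPoints(cv2.minAreaRect(c))])
crop(v,230,185,160,120,5,"pics/t6.png")
E
```

```text
clock: 9.0
tool_pos: [0.5841, 0.0943, 0.106]
eef_rot: [0.658, 0.753, -0.001, 0.001]
contact_force: [-0.5, -0.0, -0.5]
opening: 0.458
finger_force: 0.0
t 9.0 pos [0.5841 0.0943 0.106 ] chute [-0.0032  0.1866  0.106 ] q [ 0.    0.86 -0.43  1.77  0.55  0.64 -0.61] F [-0.5 -0.  -0.5] open 0.45794530234413733
turn first [-0.0006  0.0019 -0.0082] then shift [-0.0666  0.0032 -0.    ]
scene (296.5, 334.0) [array([-0.1433,  0.2882]), array([-0.1892,  0.2638]), array([-0.2229,  0.3258]), array([-0.1791,  0.349 ])]
scene (179.00729370117188, 304.7700500488281) [array([0.19 , 0.368]), array([0.125 , 0.2759]), array([0.0037, 0.3679]), array([0.0669, 0.4501])]
top (206.46177673339844, 191.570068359375) [array([0.1069, 0.3877]), array([0.2156, 0.3192]), array([0.145, 0.224]), array([0.0385, 0.2937])]
```

View pics/t6.png

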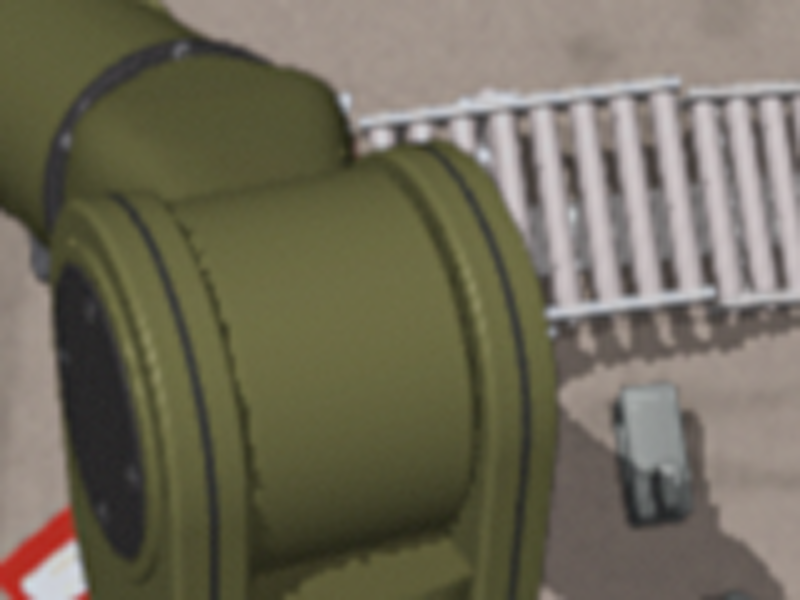

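The arm hides the box from the top camera; the prop stands free at (652,455). I'll push on to chute y≈0.12 and check with the scene camera.

```bash
python3 -m jog '[[[-0.005,0.003,0,0,0,-0.008],[-0.01,0,0,0,0,0],[-0.01,0,0,0,0,0],[-0.01,0,0,0,0,0],[-0.01,0,0,0,0,0],[-0.01,0,0,0,0,0],[-0.01,0,0,0,0,0],[0,0,0,0,0,0]]]'
python3 - <<'E'
from h import *
plan(ch(0,.04,.106),TH+np.pi/2)
v=snapshot("scene"); crop(v,200,165,160,120,5,"pics/s7.png")
for w in((.043,-.0),(-.043,-.0),(.043,.105),(-.043,.105)): print(w,((proj(v,ch(*w,.12))-[200,165])*5).round())
E
```

```text
clock: 10.1
tool_pos: [0.5965, 0.031, 0.1061]
eef_rot: [0.654, 0.756, -0.0, 0.0]
contact_force: [-0.3, -0.4, -0.1]
opening: 0.457
finger_force: 0.0
t 10.1 pos [0.5965 0.031  0.1061] chute [0.     0.1223 0.1061] q [ 0.12  0.86 -0.45  1.75  0.57  0.66 -0.5 ] F [-0.3 -0.4 -0.1] open 0.45684053989552814
turn first [-0.0002  0.0013  0.0004] then shift [-0.0823 -0.      0.0001]
(0.043, -0.0) [399. 244.]
(-0.043, -0.0) [536. 297.]
(0.043, 0.105) [296. 368.]
(-0.043, 0.105) [438. 426.]
```

View pics/s7.png

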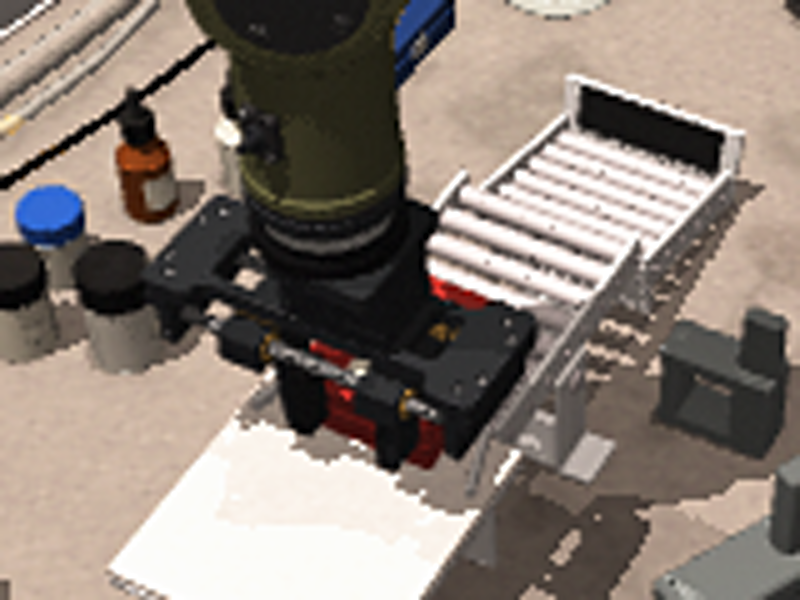

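The box is square to the chute and its front is on the tray at about (470,290). Both fingers are behind it. I'll keep pushing slowly.

```bash
python3 -m jog '[[[-0.008,0,0,0,0,0],[-0.008,0,0,0,0,0],[-0.008,0,0,0,0,0],[-0.008,0,0,0,0,0],[-0.008,0,0,0,0,0],[-0.008,0,0,0,0,0],[-0.008,0,0,0,0,0],[-0.008,0,0,0,0,0],[-0.006,0,0,0,0,0],[-0.006,0,0,0,0,0],[0,0,0,0,0,0]]]'
python3 - <<'E'
from h import *
plan(ch(0,.035,.106),TH+np.pi/2)
v=snapshot("scene"); crop(v,200,145,160,120,5,"pics/s8.png")
E
```

```text
clock: 11.52
tool_pos: [0.6074, -0.0432, 0.1062]
eef_rot: [0.654, 0.757, -0.0, 0.0]
contact_force: [0.8, 0.7, 0.8]
opening: 0.452
finger_force: 0.0
t 11.525 pos [ 0.6074 -0.0432  0.1062] chute [0.0002 0.0472 0.1062] q [ 0.25  0.88 -0.47  1.71  0.57  0.69 -0.38] F [0.8 0.7 0.8] open 0.4523482987113815
turn first [-0.0002  0.0005  0.0013] then shift [-0.0122 -0.0002  0.0002]
```

View pics/s8.png

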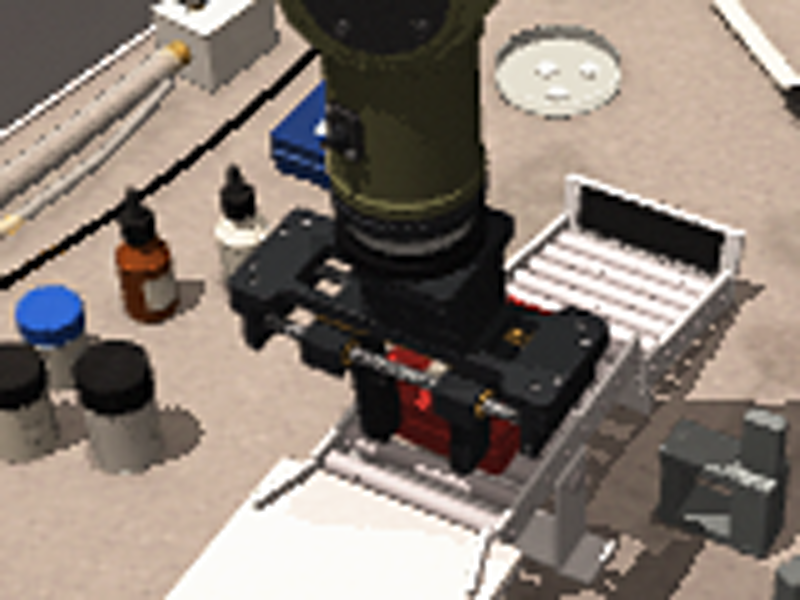

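The tray is still level and the box rear is against the fingers. A few more millimetres should do it.

```bash
python3 -m jog '[[[-0.005,0,0,0,0,0],[-0.005,0,0,0,0,0],[-0.004,0,0,0,0,0],[0,0,0,0,0,0],[0,0,0,0,0,0],[0,0,0,0,0,0]]]'
python3 - <<'E'
from h import *
plan(ch(0,.035,.106),TH+np.pi/2)
for n in("scene","top"):
    v=snapshot(n)
    hsv=cv2.cvtColor(v["frame"],cv2.COLOR_RGB2HSV); m=((hsv[...,0]<8)|(hsv[...,0]>172))&(hsv[...,1]>150)&(hsv[...,2]>50)
    for c in cv2.findContours(m.astype(np.uint8),0,2)[0]:
        if cv2.contourArea(c)>40: print(n,cv2.boundingRect(c),inch(onz(v,cv2.minAreaRect(c)[0],.1)))
E
```

```text
clock: 12.32
tool_pos: [0.6094, -0.0561, 0.1062]
eef_rot: [0.653, 0.757, 0.0, -0.0]
contact_force: [0.0, 0.6, -0.0]
opening: 0.455
finger_force: 0.0
t 12.325 pos [ 0.6094 -0.0561  0.1062] chute [0.0003 0.0343 0.1062] q [ 0.28  0.88 -0.47  1.7   0.58  0.7  -0.35] F [ 0.   0.6 -0. ] open 0.45522367971080535
turn first [ 0.     -0.0001  0.0026] then shift [ 0.0007 -0.0003  0.0002]
scene (285, 320, 24, 29) [-0.1777  0.2973  0.1   ]
scene (149, 274, 61, 63) [0.1069 0.3592 0.1   ]
scene (409, 223, 20, 19) [-0.3162 -0.1351  0.1   ]
top (421, 320, 15, 28) [-0.2992 -0.1999  0.1   ]
top (229, 284, 31, 31) [-0.1577  0.2406  0.1   ]
top (176, 162, 62, 62) [0.1315 0.3088 0.1   ]
```

The picture quota is used up, so I'll track the red box numerically, with lower thresholds for the shadow.

```bash
cat >> h.py <<'E'
def red():
    for n in("scene","top"):
        v=snapshot(n); hsv=cv2.cvtColor(v["frame"],cv2.COLOR_RGB2HSV)
        m=((hsv[...,0]<8)|(hsv[...,0]>172))&(hsv[...,1]>120)&(hsv[...,2]>25)
        k=np.zeros(m.shape,np.uint8); cv2.fillConvexPoly(k,cv2.convexHull(np.array([proj(v,ch(x,y,z)) for x in(-.07,.07) for y in(-.23,.24) for z in(.03,.13)]).astype(np.int32)),1)
        for c in cv2.findContours((m&(k>0)).astype(np.uint8),0,2)[0]:
            if cv2.contourArea(c)>8: print(n,"area",cv2.contourArea(c),cv2.boundingRect(c),"at z.1:",inch(onz(v,cv2.minAreaRect(c)[0],.1)))
        print(n,"pred box rear-top at y-.02-51 / in bay:",proj(v,ch(0,.03,.12)).round(),proj(v,ch(0,-.17,.075)).round())
E
python3 -c "
from h import *
red()"
```

```text
scene area 8.5 (301, 225, 6, 4) at z.1: [-0.0288 -0.0046  0.1   ]
scene area 9.5 (282, 218, 7, 5) at z.1: [ 0.0291 -0.0034  0.1   ]
scene area 19.0 (283, 212, 9, 5) at z.1: [ 0.0365 -0.026   0.1   ]
scene area 17.5 (303, 198, 19, 7) at z.1: [-0.0015 -0.1037  0.1   ]
scene pred box rear-top at y-.02-51 / in bay: [288. 226.] [322. 194.]
top pred box rear-top at y-.02-51 / in bay: [320. 226.] [395. 220.]
```

```bash
python3 -m jog '[[[0,0,0,0,0,0],[0,0,0,0,0,0],[0,0,0,0,0,0],[0,0,0,0,0,0],[0,0,0,0,0,0],[0,0,0,0,0,0]]]'
python3 -c "
from h import *
red()"
```

```text
clock: 13.28
tool_pos: [0.6094, -0.0563, 0.1062]
eef_rot: [0.654, 0.757, 0.0, 0.0]
contact_force: [0.5, 0.1, -0.1]
opening: 0.456
finger_force: 0.0
scene area 654.5 (303, 182, 39, 30) at z.1: [-0.0132 -0.1431  0.1   ]
scene pred box rear-top at y-.02-51 / in bay: [288. 226.] [322. 194.]
top area 357.0 (382, 202, 38, 33) at z.1: [-0.0025 -0.18    0.1   ]
top pred box rear-top at y-.02-51 / in bay: [320. 226.] [395. 220.]
```

```bash
python3 -m jog '[[[0,0,-0.04,0,0,0],[0,0,-0.06,0,0,0],[0,0,-0.06,0,0,0],[-0.035,-0.036,0,0,0,0],[-0.035,-0.036,0,0,0,0],[-0.035,-0.036,0,0,0,0],[-0.035,-0.036,0,0,0,0],[-0.035,-0.036,0,0,0,0],[-0.035,-0.036,0,0,0,0],[-0.035,-0.036,0,0,0,0],[-0.035,-0.036,0,0,0,0],[-0.035,-0.036,0,0,0,0]]]'
python3 - <<'E'
from h import *
red()
for n in("scene","top"):
    v=snapshot(n)["frame"].astype(int); o=cv2.imread(f"pics/{n}0.png")[:,:,::-1].astype(int)
    d=(np.abs(v-o).max(2)>45).astype(np.uint8)
    for c in cv2.findContours(cv2.morphologyEx(d,cv2.MORPH_OPEN,np.ones((2,2))),0,2)[0]:
        if cv2.contourArea(c)>15: print(n,"diff",cv2.boundingRect(c),cv2.contourArea(c))
v=snapshot("top"); 
# roller/rail line of tray +y half vs initial
o=cv2.imread("pics/top0.png")[:,:,::-1]; f=v["frame"]
print("tray +y half diff", np.abs(f[205:255,303:330].astype(int)-o[205:255,303:330]).mean(), "tray -y half", np.abs(f[203:242,335:366].astype(int)-o[203:242,335:366]).mean())
E
```

```text
clock: 14.88
tool_pos: [0.3336, -0.4163, 0.2664]
eef_rot: [0.654, 0.757, -0.0, 0.0]
contact_force: [1.1, -1.0, -0.6]
opening: 0.454
finger_force: 0.0
scene area 729.5 (302, 182, 40, 30) at z.1: [-0.0133 -0.1396  0.1   ]
scene pred box rear-top at y-.02-51 / in bay: [288. 226.] [322. 194.]
top area 1134.5 (378, 202, 42, 35) at z.1: [-0.0034 -0.1738  0.1   ]
top pred box rear-top at y-.02-51 / in bay: [320. 226.] [395. 220.]
scene diff (505, 339, 10, 5) 23.0
scene diff (566, 312, 7, 16) 29.0
scene diff (507, 286, 6, 24) 29.0
scene diff (497, 267, 10, 19) 30.0
scene diff (236, 243, 55, 47) 1463.5
scene diff (327, 238, 6, 11) 33.5
scene diff (337, 230, 28, 28) 329.0
scene diff (324, 227, 6, 6) 17.5
scene diff (335, 224, 5, 14) 26.0
scene diff (433, 189, 46, 26) 489.5
scene diff (605, 182, 20, 49) 73.5
scene diff (303, 182, 40, 31) 768.5
scene diff (523, 148, 47, 117) 510.5
scene diff (624, 123, 16, 58) 196.0
scene diff (622, 0, 18, 14) 56.0
scene diff (423, 0, 180, 163) 13111.5
top diff (558, 463, 18, 17) 95.0
top diff (557, 453, 10, 16) 46.5
top diff (547, 417, 8, 19) 59.5
top diff (632, 414, 8, 30) 91.5
top diff (630, 407, 6, 7) 21.0
top diff (582, 392, 57, 65) 1541.5
top diff (544, 382, 18, 33) 190.5
top diff (478, 293, 154, 104) 8000.5
top diff (356, 282, 19, 13) 101.0
top diff (355, 257, 16, 15) 102.0
top diff (247, 217, 47, 38) 1535.0
top diff (378, 203, 42, 38) 1227.0
tray +y half diff 3.96320987654321 tray -y half 4.415770609318996
```

```bash
python3 -c "
from plant import *
print(finish_job())"
```

```text
the job is handed in; nothing more can be done
None
```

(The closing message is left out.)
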